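Set out the wheel-hub parts for greasing and assembly

TASK

Set the wheel-hub parts out on the grey plate: move the grease tin off the left pad to the middle pad, lay one bearing flat on the left pad and stack the other bearing flat and centred on top of it, and stand the axle spacer upright on the right pad, so that the tin stands between the bearings and the spacer. Lay the drift punch straight along the long pad in front of them. Either bearing may be the lower one; centre everything on its pad and do not tip the grease tin over.

Things in the scene. Friction and masses are not known exactly. Their poses are not given: they have to be found in the camera images.
- plate: flat grey-painted plate fixed to the bench, 190 (x) x 260 (y) x 15 mm thick; origin: centre of its underside; x to its back edge (away from robot), y to its left. Flush dark rubber pads on its top, centres from the origin in its axes (x, y mm): left round pad 60 mm wide (30, 90); middle, 64 mm (30, 0); right, 60 mm (30, -90); long pad 36 x 216 mm, along y at the front (-55, 0)
- bearing_1_mid (a point): a wheel bearing lying flat: steel ring with a black seal, 47 mm across, 14 mm thick, bore 18 mm; point at its centre, half-way up; z is the ring's axis. It lies on the bench at the start. The two bearings are interchangeable
- bearing_2_mid (a point): the other wheel bearing, same size (47 mm across, 14 mm thick, bore 18 mm), with a red seal; point at its centre, half-way up; z is the ring's axis. It lies on the bench at the start
- spacer_mid (a point): axle spacer: plain grey steel tube standing upright on the bench, 25 mm outside diameter, 62 mm tall; point on its axis, half-way up; z along its axis
- grease_tin_mid (a point): round grease tin, grey with a bright screw lid, 52 mm across, 54 mm tall, standing upright on or partly over the left round pad of the plate at the start; point on its axis, half-way up; z along its axis
- drift_mid (a point): steel drift punch lying on the bench: a straight bar 205 mm long, about 25 mm wide and high at the head and tapering towards the other end; does not roll; roughly pointing away from the robot at the start; point at the middle of its length, half-way up (12.5 mm above what it lies on); y along its length, z up
Not all that is in view belongs to the job. What is meant by the part that bears grease_tin_mid is not brown, and is the larger of those in its own colour. What is shaped like the part that bears bearing_1_mid but purple or yellow is not meant.

How it is judged:
By the outcome, as a careful person would: the job done as asked, in the order asked, and still so for the second after the job is handed in, with the robot touching nothing.
It also fails if it takes over 118 s, if anything falls off the work surface, if the arm or the gripper's body presses on something with over 40 N, if the wrist force passes 120 N, or if a joint passes its speed limit or range.

ROBOT

A 6-joint arm with a two-finger parallel gripper is mounted at the origin on the work surface; the furniture and walls round the work are solid. World frame = base frame: x ahead of the robot, y to its left, z up, the work surface at z = 0. Lengths are in mm, angles in rad, forces in N, time in s.
With the tool pointing down it reaches from about 350 to 850 mm from the base axis. Payload 8.1 kg.
Tool frame: the origin (TCP) lies midway between the tips of the shut fingers; the grasp point (between the pads) lies 19 mm behind it; z points along the fingers, y is the line along which they close (so a half turn about z gives the same grasp; the last joint's range is limited). The gripper opens to 85 mm and grips with 20 to 120 N. Pads are 22 mm wide; open, the fingers measure 114 mm over their backs; the gripper's body (76 mm by 85 mm) begins 54 mm behind the grasp point. The pads swing forward as they close: fully open they stand 13 mm farther back than shut.
Start: joints at [-1.275, 0.13, 1.488, -0, 1.523, -0.085], TCP at [223.018, -557.017, 231.292] pointing down, gripper open.
Joint ranges: [-2.96, 2.96], [-0.89, 2.26], [0.02, 2.5], [-1.34, 4.48], [0, 2.73], [-2.66, 2.66]. Speed limits (rad/s): [2.39, 2.39, 2.79, 3.14, 3.14, 3.14].

INTERFACE

Orientations are given as a unit quaternion [x, y, z, w].
In Python, from rig import manip gives the robot as it stands.
- The arm moves only by the tool carry_out, never from a script. Its argument "motion" is a list of rows, each a list of 3 entries, a list of its own where there are three numbers: the opening, from 0 (shut) to 1 (fully open), then the shift along the tool's x, y, z in cm, then the turn about the tool's z in degrees. In form: [[jaw, [dx, dy, dz], spin], ...]. A call has 1 to 20 rows; each row is the pose to reach, as a shift and turn from the pose commanded when the call began, along the tool's axes at that moment; what a row does not reach only later rows make up. A row lasts 1/8 s, in which the tool goes at most 62.5 mm and 10.7 degrees, less where a joint would pass 70% of its speed; a pose out of reach is approached as far as the arm can. A call with a gripper value outside its range is refused whole. The fingers move at their own pace and stop on an object; "newtons" is the grip in N (left out, the last holds). Time passes only in rows, so rows that repeat a pose let the fingers close. It gives the time, the measured TCP pose, the force, the opening and the grip force at its end, in the units of the state.
- manip.sense(): the state, without advancing time (a new reading comes with each control period).
- manip.read_camera(name): name is "scene" or "side" or "wrist"; returns the picture (384x512x3 uint8, red, green, blue); there is no depth.
- manip.camera_params(name): a dict with "mtx" (3x3 intrinsics, pixels), "rvec" (rotation vector, rad) and "tvec" (3), from world to camera coordinates, as OpenCV has them. Camera axes: x right, y down, z forward; pixel columns grow to the right and rows downward; lengths in mm; the calibration is good to about 2 mm. A picture is of the moment at which its call begins: read the wrist's pose just before it. camera_params takes no time and is no camera call; for the wrist camera it gives the pose at the moment of the call.
- manip.job_done(): hands the job in; it is judged then, once.
Trained networks look in the newest picture that a camera, given by its name, has taken for a name from the list of things; names that differ only in an ending like _2 or _b are one class to them, and where a whole thing is asked for, a point or a joint stands for the part that bears it (a point fixed in the world has none). Each returns a list of dicts, best first, with "score" (0 to 1); they miss things now and then, are a little off and sometimes report something else, mostly with a low value. They report only what shows in the picture. A call takes as long as a camera call. They do not tell look-alikes from the thing itself.
- manip.outline_of(camera, thing): "pixels" (384x512 bool, what is visible of it) and "point" ([column, row] in pixels, amid what is visible of it).
The state is a dict: "clock": time; "joints": joint angles; "joint_vel": joint speeds; "joint_torque": joint torques, N m; "ee_pos": TCP position; "ee_rot": TCP orientation; "wrist_force": force on the tool from outside, world axes, zero at the start; "torque": the same for the moment, N m; "finger_gap": finger opening in mm; "grasp_force": force on a finger pad.
Only numpy, scipy, OpenCV 4.12 (cv2) and the standard library are available. Lean on these libraries where they do the work, as an engineer would, in place of code of your own. Each camera call takes 0.05 s, during which the arm holds its last target. There are 200 camera calls.

## Working session

There is one attempt and no reset: what is moved stays moved. The work goes in short steps, Python scripts to look and compute and a tool call to move; the robot and the scene stay as the last step left them, time stands still between calls to the robot, and variables do not carry over. Pictures are saved under pics/ and viewed, at most 14 in all, crops included, and the job is handed in when it is done.

Besides the shell and the picture viewer there is one more tool, called after "Call:" as name([rows], argument=value, ...), one row to a line, values as JSON. carry_out: Moves the arm, as the interface text tells. Its arguments: {"type":"object","properties":{"motion":{"type":"array","items":{"type":"array"}},"newtons":{"type":"number"}},"required":["motion"]}

```bash
mkdir -p pics; ls
python3 - <<'E'
from rig import manip
import cv2,numpy as np
s=manip.sense(); print(s['clock'],s['ee_pos'],s['ee_rot'],s['finger_gap'])
ims=[]
for c in ['scene','side']:
    im=manip.read_camera(c); cv2.imwrite(f'pics/{c}0.png',im[:,:,::-1])
    p=manip.camera_params(c); print(c,p)
E
```

```text
pics
0.0 [ 222.84553115 -556.45999533  230.22837258] [ 9.81926743e-01  1.89258973e-01 -9.56136077e-05 -9.50734038e-04] 85.59614479736226
scene {'mtx': array([[351.16320141,   0.        , 251.44229317],
       [  0.        , 351.16320141, 187.77003697],
       [  0.        ,   0.        ,   1.        ]]), 'rvec': array([ 0.91273961, -2.45122242,  1.13956351]), 'tvec': array([360.93972196, 237.57317492, 974.35861955])}
side {'mtx': array([[469.64949268,   0.        , 257.62192011],
       [  0.        , 469.64949268, 189.48123648],
       [  0.        ,   0.        ,   1.        ]]), 'rvec': array([ 1.66543788, -1.33734589,  0.81663187]), 'tvec': array([-113.50988611,  245.48653064,  992.18770625])}
```

View pics/scene0.png

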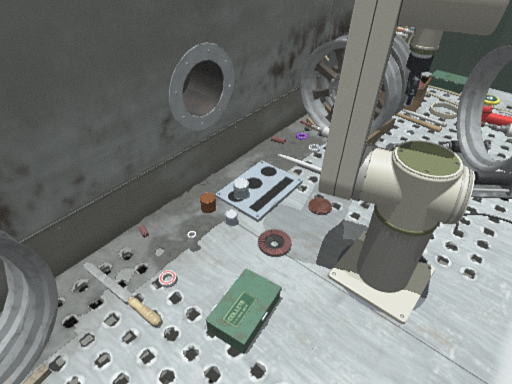

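View pics/side0.png

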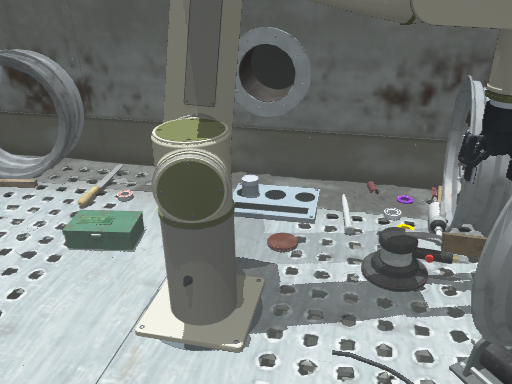

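Scene: the plate is near (262,190) with the tin at (240,187). A brown tin stands at (208,202) and a small light one at (232,216). Rings show at (168,278) red, (314,147) pale and (302,135) purple, and the drift is at (300,162). Next I run the networks and locate these.

```bash
cat > h.py <<'E'
from rig import manip
import cv2,numpy as np
from scipy.spatial.transform import Rotation as R
def cam(c,p=None):
    p=p or manip.camera_params(c); Rm=R.from_rotvec(np.ravel(p['rvec'])).as_matrix()
    return p['mtx'],Rm,np.ravel(p['tvec'])
def back(c,uv,z,p=None):
    K,Rm,t=cam(c,p); d=Rm.T@np.linalg.solve(K,[uv[0],uv[1],1]); o=-Rm.T@t
    return (o+d*(z-o[2])/d[2])
def proj(c,P,p=None):
    K,Rm,t=cam(c,p); q=(Rm@np.atleast_2d(P).T).T+t; q=q@K.T; return q[:,:2]/q[:,2:]
def tomove(target,spin=None):
    "shift cm in tool axes from present pose to world target"
    s=manip.sense(); r=R.from_quat(s['ee_rot'])
    return np.round(r.inv().apply(np.array(target)-s['ee_pos'])/10,2)
E
python3 - <<'E'
from h import *
T={'plate':15,'bearing_1_mid':7,'spacer_mid':31,'grease_tin_mid':42,'drift_mid':12}
for c in ['scene','side']:
    im=manip.read_camera(c)
    for t,z in T.items():
        for d in manip.outline_of(c,t):
            print(c,t,round(d['score'],2),np.round(d['point']),d['pixels'].sum(),np.round(back(c,d['point'],z)))
im=cv2.imread('pics/scene0.png')
cv2.imwrite('pics/crop1.png',cv2.resize(im[110:300,140:340],(800,760))[:600] if 0 else cv2.resize(im[120:300,135:345],(700,600),interpolation=cv2.INTER_CUBIC))
im=cv2.imread('pics/side0.png')
cv2.imwrite('pics/crop2.png',cv2.resize(im[150:270,225:465],(800,400),interpolation=cv2.INTER_CUBIC))
E
```

```text
scene plate 0.78 [262. 189.] 2495 [469. -48.  15.]
scene plate 0.34 [298. 165.] 202 [ 457. -246.   15.]
scene bearing_1_mid 0.49 [314. 148.] 68 [ 477. -393.    7.]
scene bearing_1_mid 0.18 [194. 244.] 137 [466. 273.   7.]
scene spacer_mid 0.63 [194. 244.] 172 [451. 285.  31.]
scene grease_tin_mid 0.8 [241. 190.] 247 [499.  26.  42.]
scene grease_tin_mid 0.52 [207. 204.] 280 [534. 150.  42.]
scene grease_tin_mid 0.45 [234. 218.] 184 [426. 143.  42.]
scene drift_mid 0.44 [298. 164.] 181 [ 461. -258.   12.]
side plate 0.85 [278. 202.] 2653 [460. -74.  15.]
side bearing_1_mid 0.59 [406. 224.] 40 [ 426. -432.    7.]
side bearing_1_mid 0.52 [390. 214.] 175 [ 474. -391.    7.]
side bearing_1_mid 0.52 [405. 200.] 106 [ 565. -436.    7.]
side bearing_1_mid 0.15 [280. 205.] 2571 [462. -78.   7.]
side grease_tin_mid 0.9 [252. 185.] 365 [504.  15.  42.]
side drift_mid 0.47 [346. 216.] 294 [ 425. -270.   12.]
```

View pics/crop1.png

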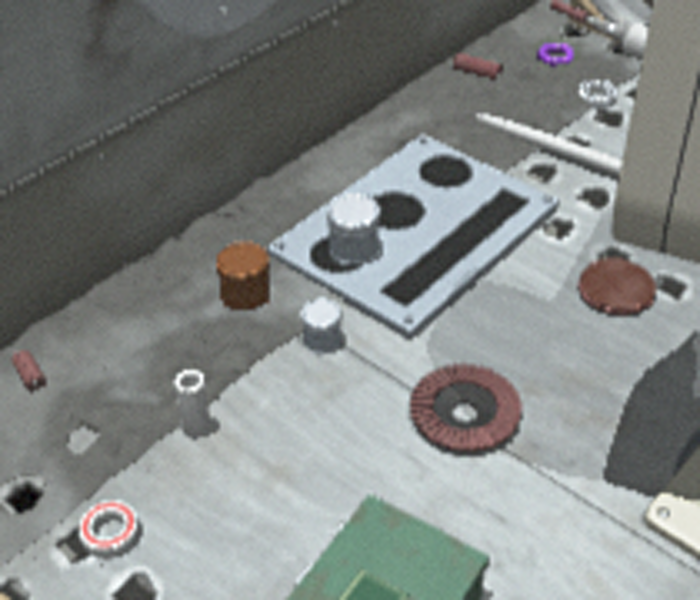

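View pics/crop2.png

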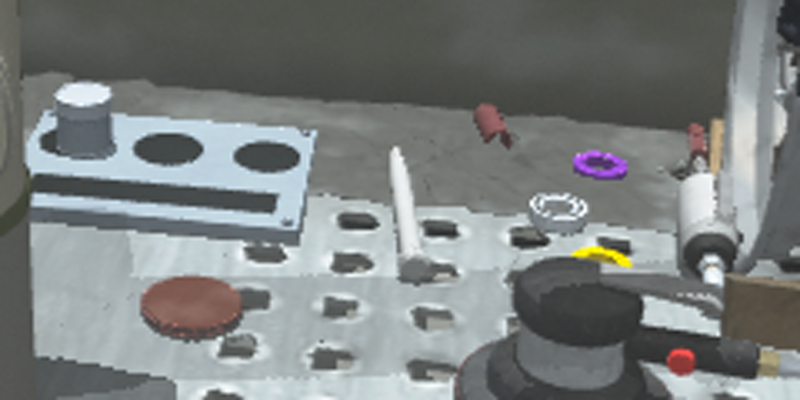

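Tin candidates in the scene image:
- (241,190): grey with a bright lid, large, on the plate's left pad. It is not brown and is the larger grey one, so this is the one.
- (208,203): brown, not meant.
- (233,217): grey but smaller, not meant.

Bearings: black seal at side (390,214) / scene (314,148), and red seal at scene (168,278). The purple ring at (405,200) and the yellow one at (406,224) in the side view are look-alikes. The crop confirms this.

Run:
```python
from h import *
for uv in [(217.5,193.5),(261.6,161.4),(301.8,180.6),(258,219)]: print(np.round(back('scene',uv,15)))
print('red',back('scene',(167.5,277.5),13),'spacer top',back('scene',(191.5,233.5),62))
for uv in [(279,155),(320,170)]: print('drift',back('scene',uv,10))
for uv in [(344,196),(348,231)]: print('drift side',back('side',uv,10))
K,Rm,t=cam('wrist'); s=manip.sense(); r=R.from_quat(s['ee_rot'])
print('cam in tool', r.inv().apply(-Rm.T@t-s['ee_pos']), 'axes in tool\n',(r.as_matrix().T@Rm.T).round(3),K)
print(r.as_matrix().round(3), tomove((440,-40,330)))
```

```text
[568.  72.  15.]
[ 573. -172.   15.]
[ 390. -177.   15.]
[385.  74.  15.]
red [428.48013277 401.71189073  13.        ] spacer top [461.56053869 279.29199617  62.        ]
drift [ 552.76070875 -256.49226999   10.        ]
drift [ 377.51134941 -279.76484686   10.        ]
drift side [ 550.53831808 -258.02561487   10.        ]
drift side [ 349.75294409 -280.69101714   10.        ]
cam in tool [  80.99597418    0.38698618 -142.76422381] axes in tool
 [[ 0.    -0.949 -0.315]
 [ 1.     0.    -0.   ]
 [ 0.    -0.315  0.949]] [[332.17142196   0.         254.35766099]
 [  0.         332.17142196 187.29041583]
 [  0.           0.           1.        ]]
[[ 0.928  0.372  0.   ]
 [ 0.372 -0.928 -0.   ]
 [-0.     0.    -1.   ]] [ 39.36 -39.94  -9.87]
```

Run:
```python
from h import *
print(tomove((500,-10,310)),tomove((223,-556,310)))
```

```text
[ 46.04 -40.49  -7.87] [ 0.04 -0.1  -7.87]
```

Call:
carry_out([
  [1,[0,0,-6],0],
  [1,[4,-3.5,-8],0],
  [1,[46,-40.5,-8],20.7],
  [1,[46,-40.5,-8],20.7],
  [1,[46,-40.5,-8],20.7],
  [1,[46,-40.5,-8],20.7],
  [1,[46,-40.5,-8],20.7],
  [1,[46,-40.5,-8],20.7],
  [1,[46,-40.5,-8],20.7],
  [1,[46,-40.5,-8],20.7],
  [1,[46,-40.5,-8],20.7],
  [1,[46,-40.5,-8],20.7],
  [1,[46,-40.5,-8],20.7],
  [1,[46,-40.5,-8],20.7],
])

```text
clock: 2.45
ee_pos: [499.3, -11.2, 311.4]
ee_rot: [1.0, 0.009, 0.0, 0.0]
wrist_force: [-0.4, 0.7, -0.1]
finger_gap: 85.2
grasp_force: 0.0
```

Run:
```python
from h import *
s=manip.sense(); print(s['clock'],s['ee_pos'],s['joints'],s['wrist_force'], R.from_quat(s['ee_rot']).as_matrix()[:,0])
p=manip.camera_params('wrist')
im=manip.read_camera('wrist')
cv2.imwrite('pics/w1.png',im[:,:,::-1])
for t,z in {'plate':15,'grease_tin_mid':42}.items():
    for d in manip.outline_of('wrist',t): 
        print(t,d['score'],d['point'],back('wrist',d['point'],z,p))
        if t=='plate':
            c=max(cv2.findContours(d['pixels'].astype(np.uint8),0,1)[0],key=len)[:,0]
            print(cv2.minAreaRect(np.array([back('wrist',q,15,p)[:2] for q in c],np.float32)))
```

```text
2.45 [499.27534964 -11.19911853 311.42191547] [-1.24912496e-01 -1.63464371e-01  1.63428467e+00 -2.98051510e-04
  1.67060234e+00  1.42797742e+00] [-0.37278453  0.72662664 -0.09877191] [9.99840208e-01 1.78757552e-02 1.26077413e-04]
plate 0.81 [292.0, 147.9] [491.18912881 -62.20668301  15.        ]
((483.1022644042969, -54.49153137207031), (191.5001983642578, 260.6626892089844), 1.0431458950042725)
grease_tin_mid 0.93 [228.0, 144.0] [500.16627735  21.46455298  42.        ]
grease_tin_mid 0.61 [137.0, 102.8] [548.35200324 130.80987051  42.        ]
grease_tin_mid 0.6 [148.9, 176.2] [456.24908372 124.00629967  42.        ]
```

View pics/w1.png

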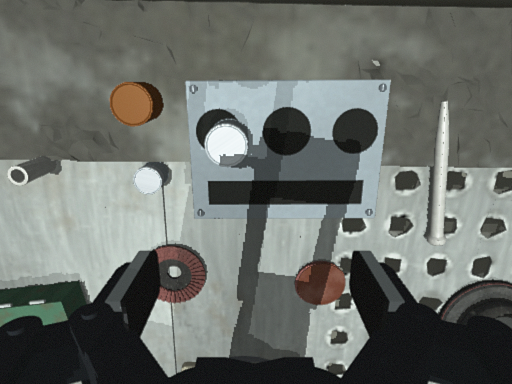

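The wrist view shows the plate with the middle pad at (287,131), right pad at (355,131) and long pad at (286,192). The tin lid is at (226,143), the brown tin at (136,103), the small grey tin at (149,179), the spacer at (17,176) and the drift running (445,102) to (436,243).

Run:
```python
from h import *
s=manip.sense();p=manip.camera_params('wrist')
g=cv2.imread('pics/w1.png'); h=cv2.cvtColor(g,cv2.COLOR_BGR2GRAY)
def blobs(m,z,lo):
    n,l,st,ce=cv2.connectedComponentsWithStats(m.astype(np.uint8))
    for i in range(1,n):
        if st[i,4]>lo and st[i,1]<260:
            c=cv2.findContours((l==i).astype(np.uint8),0,1)[0][0][:,0]
            r=cv2.minAreaRect(np.array([back('wrist',q,z,p)[:2] for q in c],np.float32)); print(st[i],ce[i].round(1),np.round(r[0],1),np.round(r[1],1),round(r[2],1))
m=h<60; m[:, :190]=0; m[:,385:]=0; m[:85]=0;m[215:]=0
print('pads');blobs(m,15,100)
m=h>215; m[160:]=0; m[:, :195]=0; m[:,260:]=0
print('lid');blobs(m,69,100)
c,a=np.array([483.1,-54.5]),np.radians(1.04); Rz=np.array([[np.cos(a),-np.sin(a)],[np.sin(a),np.cos(a)]])
for q in [(30,90),(30,0),(30,-90),(-55,0)]: print(c+Rz@q)
```

```text
pads
[ 263  107   47   49 1788] [286.2 131.2] [513.  -52.9] [63.1 60.9] 4.0
[196 109  40  38 540] [209.8 122.3] [521.8  45.6] [30.  57.2] 41.3
[ 333  109   44   45 1544] [354.5 130.6] [ 514.9 -143.3] [58.5 56.6] 7.6
[ 208  180  155   25 3563] [284.5 191.6] [428.4 -55.2] [ 35.6 213.7] 1.0
lid
[206 126  39  34 957] [225.2 142.1] [507.5  22.5] [37.1 43.8] 9.7
[511.46151955  36.02968689]
[513.09505802 -53.95548718]
[ 514.7285965  -143.94066124]
[428.10906029 -55.49827351]
```

Call:
carry_out([
  [1,[0.6,-3.2,6],0],
  [1,[0.6,-3.2,12],0],
  [1,[0.6,-3.2,16],0],
  [1,[0.6,-3.2,16],0],
  [1,[0.6,-3.2,16],0],
], newtons=40)

```text
clock: 3.22
ee_pos: [506.1, 21.5, 153.5]
ee_rot: [1.0, 0.009, 0.001, 0.0]
wrist_force: [-0.0, -0.3, 0.8]
finger_gap: 85.5
grasp_force: 0.0
```

```bash
cat >> h.py <<'E'
def look(thing,z,name=None):
    "wrist: back-projected min circle of outline at height z + state"
    s=manip.sense();p=manip.camera_params('wrist');im=manip.read_camera('wrist')
    if name: cv2.imwrite(f'pics/{name}.png',im[:,:,::-1])
    print(s['clock'],s['ee_pos'].round(1),'yaw',R.from_quat(s['ee_rot']).as_matrix()[:2,0].round(3),s['wrist_force'].round(1),s['finger_gap'])
    for d in manip.outline_of('wrist',thing):
        c=max(cv2.findContours(d['pixels'].astype(np.uint8),0,1)[0],key=len)[:,0]
        w=np.array([back('wrist',q,z,p)[:2] for q in c],np.float32)
        print(round(d['score'],2),d['point'],'circle',cv2.minEnclosingCircle(w),'rect',cv2.minAreaRect(w))
    return p,im
E
python3 - <<'E'
from h import *
p,im=look('grease_tin_mid',69,'w2')
E
```

```text
3.225 [506.1  21.5 153.5] yaw [1.    0.019] [-0.  -0.3  0.8] 85.48992026858058
0.91 [107.8, 128.1] circle ((551.9157104492188, 119.77969360351562), 31.530622482299805) rect ((551.0363159179688, 119.951416015625), (47.83749771118164, 62.34514236450195), 5.1289238929748535)
0.86 [132.7, 230.8] circle ((471.302734375, 109.76311492919922), 25.50656509399414) rect ((471.66082763671875, 110.3326416015625), (31.898012161254883, 50.568206787109375), 44.83690643310547)
0.79 [254.5, 193.0] circle ((509.1122741699219, 20.77108383178711), 30.523366928100586) rect ((509.075439453125, 21.935447692871094), (60.49919891357422, 50.11066436767578), 2.9004318714141846)
```

View pics/w2.png

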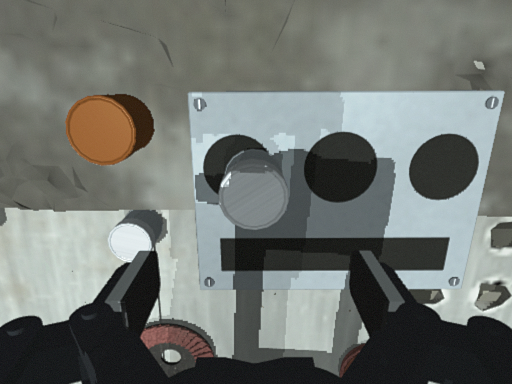

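The lid is centred at about (254,195), which gives the tin at about (505, 21.5) and agrees with the first measure. Gripping it.

Call:
carry_out([
  [1,[-0.1,0,6],0],
  [1,[-0.1,0,10.5],0],
  [1,[-0.1,0,12.5],0],
  [1,[-0.1,0,12.5],0],
  [0.4,[-0.1,0,12.5],0],
  [0.4,[-0.1,0,12.5],0],
  [0.4,[-0.1,0,12.5],0],
  [0.4,[-0.1,0,12.5],0],
  [0.4,[-0.1,0,12.5],0],
  [0.4,[-0.1,0,9.5],0],
  [0.4,[-0.1,0,8],0],
  [0.4,[-0.1,0,8],0],
], newtons=40)

```text
clock: 4.82
ee_pos: [505.5, 21.9, 73.1]
ee_rot: [1.0, 0.01, 0.002, 0.0]
wrist_force: [0.5, -0.1, -3.2]
finger_gap: 50.3
grasp_force: 42.6
```

Run:
```python
from h import *
s=manip.sense(); z=s['ee_pos'][2]+43
print(s['grasp_force'])
p,im=look('grease_tin_mid',z+0,'w3')
```

```text
42.55020561511628
4.825 [505.5  21.9  73.1] yaw [1.   0.02] [ 0.5 -0.1 -3.2] 50.334381360288454
0.95 [256.3, 289.8] circle ((515.786865234375, 22.31875228881836), 33.20392608642578) rect ((515.593994140625, 20.14331817626953), (48.84907150268555, 65.40106201171875), 79.87987518310547)
0.88 [93.6, 278.1] circle ((516.2069702148438, 78.9614486694336), 17.774816513061523) rect ((515.02587890625, 77.74150848388672), (19.188854217529297, 35.537864685058594), 45.927303314208984)
0.83 [54.3, 146.2] circle ((562.4254760742188, 83.82315063476562), 22.326129913330078) rect ((563.042236328125, 82.29037475585938), (35.98006820678711, 36.64152526855469), 77.7264404296875)
```

View pics/w3.png

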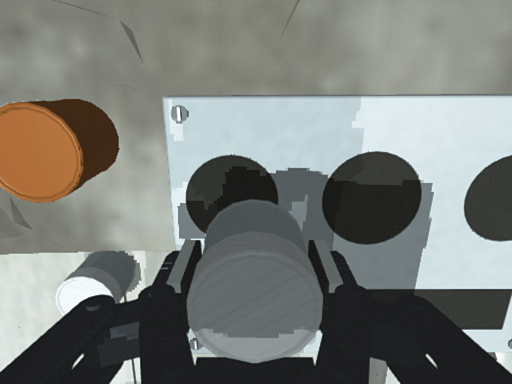

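The tin is held upright between the fingers, lid centre about (256,297). I compute its offset from the TCP.

Run:
```python
from h import *
for uv in [(256,361),(256,297),(256,234)]: print(back('wrist',uv,116))
```

```text
[483.81450861  20.69659787 116.        ]
[512.19713588  21.30371247 116.        ]
[536.41400389  21.82171998 116.        ]
```

Call:
carry_out([
  [0.4,[0.5,4,0],0],
  [0.4,[0.5,7.5,0],0],
  [0.4,[0.5,7.5,2],0],
  [0.4,[0.5,7.5,4],0],
  [0.4,[0.5,7.5,4.5],0],
  [0.4,[0.5,7.5,4.5],0],
  [0.85,[0.5,7.5,4.5],0],
  [0.85,[0.5,7.5,4.5],0],
  [0.85,[0.5,7.5,4.5],0],
  [0.85,[0.5,7.5,0],0],
  [0.85,[0.5,7.5,-5],0],
  [0.85,[0.5,7.5,-11],0],
  [0.85,[0.5,7.5,-14],0],
  [0.85,[0.5,7.5,-14],0],
])

```text
clock: 6.68
ee_pos: [512.3, -53.2, 214.6]
ee_rot: [1.0, 0.01, 0.003, 0.001]
wrist_force: [-0.2, 0.3, -1.4]
finger_gap: 72.5
grasp_force: 0.0
```

Run:
```python
from h import *
p,im=look('grease_tin_mid',69,'w4')
cv2.imwrite('pics/w4.png',im[:,:,::-1])
print(tomove((470,-393,213)))
```

```text
6.675 [512.3 -53.2 214.6] yaw [1.   0.02] [-0.2  0.3 -1.4] 72.54202552486223
0.9 [83.2, 212.8] circle ((469.29864501953125, 103.23420715332031), 26.254581451416016) rect ((469.53955078125, 103.46054077148438), (33.33224868774414, 52.414794921875), 43.21138381958008)
0.75 [255.8, 174.2] circle ((511.9720764160156, -52.88172912597656), 30.069246292114258) rect ((512.122802734375, -53.4163818359375), (59.809688568115234, 50.9290885925293), 1.110816240310669)
0.58 [63.2, 123.2] circle ((551.70556640625, 113.41120910644531), 34.73006820678711) rect ((552.6099853515625, 113.66754913330078), (48.27703857421875, 69.21788024902344), 15.822846412658691)
[-4.68 33.93 -0.24]
```

View pics/w4.png

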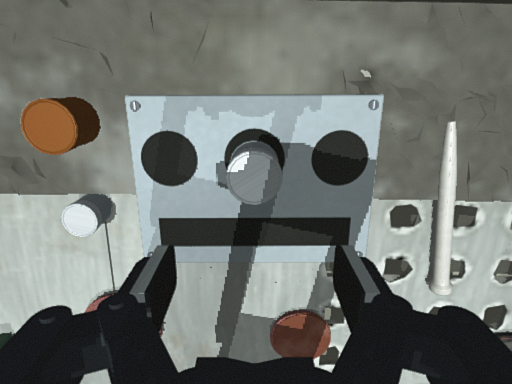

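The tin stands on the middle pad, lid about (254,175); pads at (169,158) and (340,158).

Run:
```python
from h import *
g=cv2.cvtColor(cv2.imread('pics/w4.png'),6)
w=lambda q,z:back('wrist',q,z)[:2].round(1)
print('padL,R',w((169.5,158),15),w((340,158),15),'lid top/bottom/l/r',w((254,140.5),69),w((254,204),69),w((226,173),69),w((282.5,173),69))
print(proj('wrist',[[513,-53.5-26,69],[513,-53.5+26,69],[513-26,-53.5,69],[513+26,-53.5,69]]))
print(g[195:212,254], g[134:150,245])
```

```text
padL,R [509.3  35.4] [ 512.8 -142.4] lid top/bottom/l/r [539.3 -52.2] [480.6 -53.4] [509.7 -27.9] [510.7 -78.1]
[[284.16874756 170.51802107]
 [225.52811158 169.39144384]
 [254.28421821 197.49296064]
 [255.47740968 140.83888336]]
[132 134 134 134 134 134 128 115 131 115  77  73  74  75  75  73  76] [ 43  43  42  43  40  38  40  64 115 114  76  74  74  71  77  80]
```

The lid extents suggest the tin is a few mm towards the robot. I check from directly above it, where there is no parallax.

Call:
carry_out([
  [0.85,[-6,0,0],0],
  [0.85,[-8,0,0],0],
  [0.85,[-8,0,0],0],
  [0.85,[-8,0,0],0],
])

```text
clock: 7.28
ee_pos: [430.6, -54.4, 210.6]
ee_rot: [1.0, 0.01, -0.0, -0.0]
wrist_force: [-0.4, -0.9, -0.3]
finger_gap: 72.6
grasp_force: 0.0
```

Run:
```python
from h import *
p,im=look('grease_tin_mid',69)
im=im[:,:,::-1].copy()
for c,z,r,col in [((513,-53.5),15,32,(0,0,255)),((513,-53.5),69,26,(0,255,0)),((511.4,36.3),15,30,(255,0,0)),((514.7,-143.6),15,30,(255,0,0))]:
    a=np.linspace(0,6.28,60); P=np.c_[c[0]+r*np.cos(a),c[1]+r*np.sin(a),0*a+z]
    for q in proj('wrist',P,p): im[int(round(q[1]))%384,int(round(q[0]))%512]=col
cv2.imwrite('pics/w5.png',cv2.resize(im[170:350,130:390],(780,540),interpolation=cv2.INTER_NEAREST))
```

```text
7.275 [430.6 -54.4 210.6] yaw [1.    0.019] [-0.4 -0.9 -0.3] 72.62066249074925
0.88 [72.1, 139.3] circle ((456.59075927734375, 102.39102172851562), 25.2182559967041) rect ((457.1302185058594, 102.59492492675781), (33.742897033691406, 50.1290397644043), 12.34094524383545)
0.77 [44.1, 31.0] circle ((542.8173217773438, 113.03468322753906), 34.895015716552734) rect ((542.5239868164062, 112.84548950195312), (68.31334686279297, 43.878456115722656), 87.84839630126953)
0.72 [258.1, 83.1] circle ((507.4215087890625, -53.25539779663086), 25.968305587768555) rect ((507.41070556640625, -52.95225143432617), (50.80191421508789, 50.38467788696289), 2.7980687618255615)
```

View pics/w5.png

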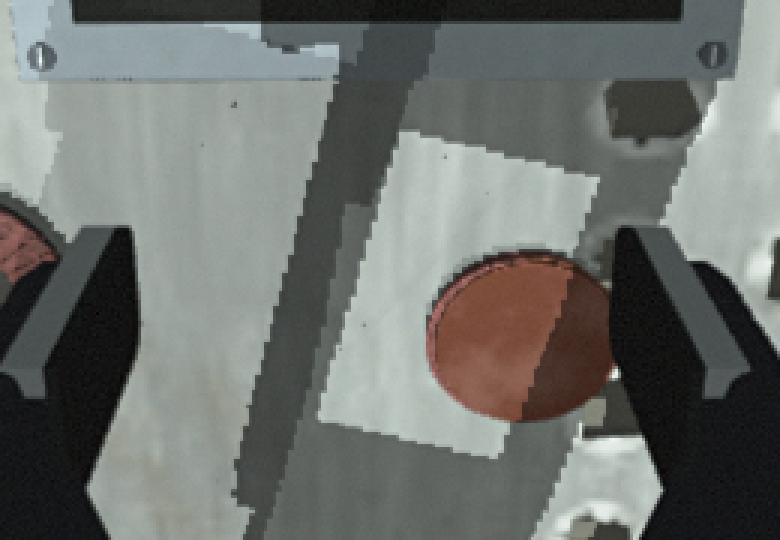

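The picture shows the crop below the tin; the tin itself is at (258,83) in the full frame, circle radius 26.0, centre (507.4,-53). I measure the pads from the same pose.

Run:
```python
from h import *
p=manip.camera_params('wrist');im=manip.read_camera('wrist')
h=cv2.cvtColor(im,cv2.COLOR_RGB2GRAY); cv2.imwrite('pics/w6.png',im[:,:,::-1])
m=(h<60).astype(np.uint8); m[190:]=0
n,l,st,ce=cv2.connectedComponentsWithStats(m)
for i in range(1,n):
    if st[i,4]>300:
        c=cv2.findContours((l==i).astype(np.uint8),0,1)[0][0][:,0]
        w=np.array([back('wrist',q,15,p)[:2] for q in c],np.float32);r=cv2.minAreaRect(w); print(st[i],np.round(r[0],1),np.round(r[1],1),round(r[2],1))
```

```text
[  40    0   46   61 1460] [544.6 125.8] [40.3 53.3] 76.7
[223  40  65  46 565] [526.6 -55.1] [62.5 35.9] 83.4
[ 132   43   60   64 3043] [511.5  36.8] [57.1 58. ] 87.7
[ 318   43   61   64 3037] [ 515.4 -143.5] [57.9 58. ] 4.6
[ 152  145  207   33 6576] [428.3 -55.7] [ 34.4 215.1] 1.1
```

Pads agree with the plate fit, so the tin is 6 mm short in x. Regripping and shifting it.

Call:
carry_out([
  [0.85,[5,0,4],0],
  [0.85,[7.7,0,9],0],
  [0.85,[7.7,0,14.5],0],
  [0.85,[7.7,0,18.5],0],
  [0.85,[7.7,0,18.5],0],
  [0.4,[7.7,0,18.5],0],
  [0.4,[7.7,0,18.5],0],
  [0.4,[7.7,0,18.5],0],
  [0.4,[7.7,0,18.5],0],
  [0.4,[7.7,0,18.1],0],
  [0.4,[8.3,0,18.1],0],
  [0.4,[8.3,0,18.5],0],
  [0.4,[8.3,0,18.5],0],
  [0.85,[8.3,0,18.5],0],
  [0.85,[8.3,0,18.5],0],
  [0.85,[8.3,0,18.5],0],
  [0.85,[8.3,0,14.5],0],
  [0.85,[8.3,0,9],0],
  [0.85,[2,0,4],0],
  [0.85,[0,0,0],0],
])

```text
clock: 9.93
ee_pos: [428.2, -54.2, 211.2]
ee_rot: [1.0, 0.01, -0.001, -0.0]
wrist_force: [1.3, -0.7, 2.0]
finger_gap: 73.1
grasp_force: 0.0
```

Run:
```python
from h import *
p,im=look('grease_tin_mid',69)
print(tomove((465,-393,211)))
```

```text
9.925 [428.2 -54.2 211.2] yaw [1.   0.02] [ 1.3 -0.7  2. ] 73.06201976189057
0.82 [69.4, 134.0] circle ((456.95257568359375, 102.41026306152344), 25.273805618286133) rect ((456.6492919921875, 102.41862487792969), (33.75029373168945, 50.41485595703125), 10.71536922454834)
0.82 [44.8, 29.6] circle ((541.0140380859375, 112.93390655517578), 34.887413024902344) rect ((541.2520751953125, 112.56049346923828), (68.96788024902344, 41.96052551269531), 87.13682556152344)
0.63 [256.9, 72.0] circle ((512.4789428710938, -52.793922424316406), 25.675291061401367) rect ((512.6432495117188, -53.07421875), (49.880638122558594, 49.99565124511719), 19.00339698791504)
[ 2.7  33.84  0.81]
```

Call:
carry_out([
  [0.85,[-0.5,6,-1],0],
  [0.85,[-0.5,12,-1],0],
  [0.85,[-0.5,18,-1],0],
  [0.85,[-0.5,24,0],0],
  [0.85,[-0.5,30,0],0],
  [0.85,[-0.5,33.8,1],0],
  [0.85,[-0.5,33.8,1],0],
  [0.85,[-0.5,33.8,1],0],
])

```text
clock: 11.02
ee_pos: [431.8, -391.9, 200.4]
ee_rot: [1.0, 0.01, -0.0, -0.001]
wrist_force: [1.0, -0.8, -0.0]
finger_gap: 72.8
grasp_force: 0.0
```

Run:
```python
from h import *
p,im=look('bearing_1_mid',14,'w7')
look('drift_mid',12)
```

```text
11.025 [ 431.8 -391.9  200.4] yaw [1.    0.019] [ 1.  -0.8 -0. ] 72.76349508280322
0.87 [288.4, 209.1] circle ((392.02349853515625, -426.3284912109375), 25.534770965576172) rect ((392.0636291503906, -425.0959167480469), (50.79317092895508, 46.415279388427734), 3.982710599899292)
0.69 [308.2, 33.5] circle ((564.8427124023438, -434.23529052734375), 23.949331283569336) rect ((559.6138916015625, -434.1327819824219), (36.48150634765625, 47.18630599975586), 1.0998313426971436)
0.65 [246.6, 119.4] circle ((477.69384765625, -396.2908020019531), 23.57532501220703) rect ((478.53515625, -396.1611328125), (44.70667266845703, 45.46665573120117), 27.890424728393555)
11.125 [ 432.3 -391.6  201.3] yaw [1.   0.02] [-0.5  0.2  0.5] 72.37013486267826
0.64 [128.8, 134.8] circle ((452.54669189453125, -267.298583984375), 104.48843383789062) rect ((452.9622802734375, -271.27606201171875), (208.91595458984375, 26.104759216308594), 5.96502685546875)
```

View pics/w7.png

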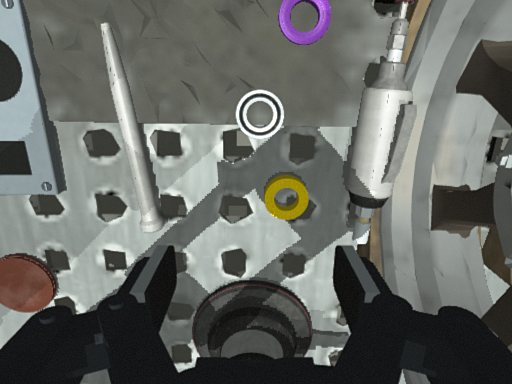

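The ring with the black seal is at (261,113), with yellow at (287,197), purple at (305,15) and the drift from (108,28) to (151,225).

Run:
```python
from h import *
print(proj('wrist',[[478,-396.2,14]]), back('wrist',(260.5,113.5),14), tomove((478,-396,2)))
```

```text
[[259.62288663 115.55287718]] [ 479.98813395 -397.0048067    14.        ] [ 4.53  0.53 19.98]
```

Call:
carry_out([
  [0.85,[2.5,0.3,6],0],
  [0.85,[4.6,0.6,12],0],
  [0.85,[4.6,0.6,17.5],0],
  [0.85,[4.6,0.6,19.8],0],
  [0.85,[4.6,0.6,19.8],0],
  [0.3,[4.6,0.6,19.8],0],
  [0.3,[4.6,0.6,19.8],0],
  [0.3,[4.6,0.6,19.8],0],
  [0.3,[4.6,0.6,19.8],0],
  [0.3,[4.6,0.6,19.8],0],
  [0.3,[4.6,0.6,15],0],
  [0.3,[4.6,0.6,10],0],
  [0.3,[4.6,0.6,10],0],
])

```text
clock: 12.85
ee_pos: [481.6, -401.0, 109.3]
ee_rot: [1.0, 0.01, 0.005, 0.005]
wrist_force: [0.5, -0.4, -1.0]
finger_gap: 43.8
grasp_force: 41.4
```

Run:
```python
from h import *
s=manip.sense();print(s['grasp_force'],s['finger_gap'],s['ee_pos'])
p=manip.camera_params('wrist');im=manip.read_camera('wrist'); cv2.imwrite('pics/w8.png',im[:,:,::-1])
print(tomove((511.5,36.3,100)))
```

```text
41.42638305318542 43.8177435422538 [ 481.55740324 -400.99093702  109.30646226]
[  3.98 -43.53   0.37]
```

View pics/w8.png

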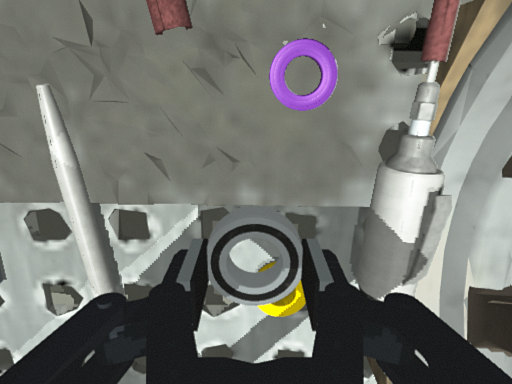

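The bearing is held flat between the pads, top ring centred about (254,262).

Run:
```python
from h import *
s=manip.sense();z=s['ee_pos'][2]+12.5; print(s['ee_pos'])
for q in [(254.5,262),(207,262),(302,262),(254.5,305),(254.5,225)]: print(back('wrist',q,z))
e=s['ee_pos'];P=[]
print(proj('wrist',[[e[0]+d,e[1],z] for d in (-23.5,0,23.5)]))
```

```text
[ 480.21699757 -399.62131499  106.01393786]
[ 482.82562787 -399.90905703  118.51393786]
[ 482.47923724 -378.71610213  118.51393786]
[ 483.17267081 -421.14192144  118.51393786]
[ 459.99696825 -400.36385584  118.51393786]
[ 500.86904766 -399.54959108  118.51393786]
[[252.78494017 310.83703818]
 [253.74366202 267.10914137]
 [254.80066829 218.89843178]]
```

Call:
carry_out([
  [0.3,[0.5,-6,-1],0],
  [0.3,[1,-12,-1],0],
  [0.3,[1.5,-18,-1],0],
  [0.3,[2,-24,-1],0],
  [0.3,[2.5,-30,-1],0],
  [0.3,[3,-36,-1],0],
  [0.3,[4,-43.2,0],0],
  [0.3,[4,-43.2,0],0],
  [0.3,[4,-43.2,0],0],
  [0.3,[4,-43.2,0],0],
  [0.3,[4,-43.2,0],0],
])

```text
clock: 14.28
ee_pos: [509.8, 33.7, 101.4]
ee_rot: [1.0, 0.009, 0.0, 0.0]
wrist_force: [-0.2, 0.6, -0.7]
finger_gap: 44.0
grasp_force: 41.5
```

Run:
```python
from h import *
s=manip.sense();print(s['ee_pos'],s['grasp_force'],np.abs(s['joint_vel']).max());print(tomove((510.5,36.3,16.8)))
```

```text
[509.77652551  33.66085071 101.38784239] 41.543504405999556 0.003758046884550216
[ 0.08 -0.26  8.46]
```

Call:
carry_out([
  [0.3,[0.1,-0.25,4.5],0],
  [0.3,[0.1,-0.25,7],0],
  [0.3,[0.1,-0.25,8],0],
  [0.3,[0.1,-0.25,8.4],0],
  [0.3,[0.1,-0.25,8.4],0],
  [0.3,[0.1,-0.25,8.4],0],
  [0.8,[0.1,-0.25,8.4],0],
  [0.8,[0.1,-0.25,8.4],0],
  [0.8,[0.1,-0.25,8.4],0],
  [0.8,[0.1,-0.25,4],0],
  [0.8,[0.1,-0.25,-1],0],
  [0.8,[-6,-0.25,-7],0],
  [0.8,[-8,-0.25,-11],0],
  [0.8,[-8,-0.25,-11],0],
  [0.8,[-8,-0.25,-11],0],
])

```text
clock: 16.15
ee_pos: [429.9, 36.0, 211.6]
ee_rot: [1.0, 0.01, 0.001, 0.0]
wrist_force: [-0.7, 0.0, -0.3]
finger_gap: 68.3
grasp_force: 0.0
```

Run:
```python
from h import *
p,im=look('bearing_1_mid',29,'w9')
s=manip.sense(); print(tomove((345,402,220)))
```

```text
16.15 [429.9  36.  211.6] yaw [1.    0.019] [-0.7  0.  -0.3] 68.29624317839732
0.67 [243.7, 73.2] circle ((508.95379638671875, 36.39751052856445), 23.382356643676758) rect ((508.9395446777344, 36.8861083984375), (45.08780288696289, 45.80390167236328), 45.61711502075195)
[ -7.71 -36.75  -1.  ]
```

View pics/w9.png

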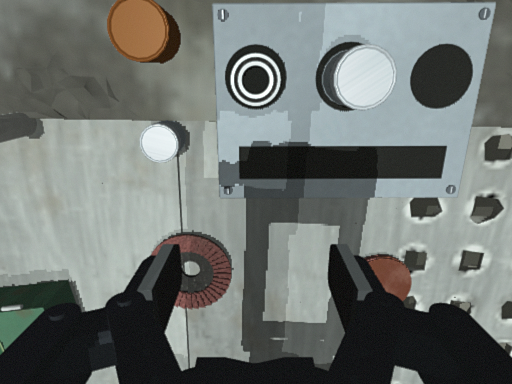

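Black bearing lies on the left pad at (255,79), nearly concentric with the pad (within ~2 mm). On to the red one.

Call:
carry_out([
  [0.85,[-1,-6,0],0],
  [0.85,[-2,-12,0],0],
  [0.85,[-3,-18,0],0],
  [0.85,[-4,-24,0],0],
  [0.85,[-5,-30,0],0],
  [0.85,[-5.3,-36.7,1],0],
  [0.85,[-5.3,-36.7,1],0],
  [0.85,[-5.3,-36.7,1],0],
  [0.85,[-5.3,-36.7,1],0],
])

```text
clock: 17.38
ee_pos: [369.9, 400.8, 200.8]
ee_rot: [1.0, 0.009, -0.0, 0.0]
wrist_force: [0.3, -0.9, -0.8]
finger_gap: 72.5
grasp_force: 0.0
```

Run:
```python
from h import *
p,im=look('bearing_1_mid',14)
look('spacer_mid',62)
h=cv2.cvtColor(im,cv2.COLOR_RGB2HSV); m=((h[...,0]<8)|(h[...,0]>172))&(h[...,1]>90)&(h[...,2]>80); m[:,:150]=0;m[220:]=0
ys,xs=np.nonzero(m); print(len(xs),xs.mean(),ys.mean(),back('wrist',(xs.mean(),ys.mean()),14,p))
cv2.imwrite('pics/w10.png',im[:,:,::-1])
```

```text
17.375 [369.9 400.8 200.8] yaw [1.    0.018] [ 0.3 -0.9 -0.8] 72.50966777166217
17.475 [370.1 400.9 201.6] yaw [1.    0.018] [-0.8 -0.5  0.3] 72.44208788361951
0.69 [394.3, 66.0] circle ((460.9427490234375, 289.337646484375), 22.238935470581055) rect ((460.0207214355469, 289.321044921875), (24.11455726623535, 44.37579345703125), 1.0354570150375366)
862 356.45591647331787 145.48491879350348 [387.56085615 298.11314411  14.        ]
```

View pics/w10.png

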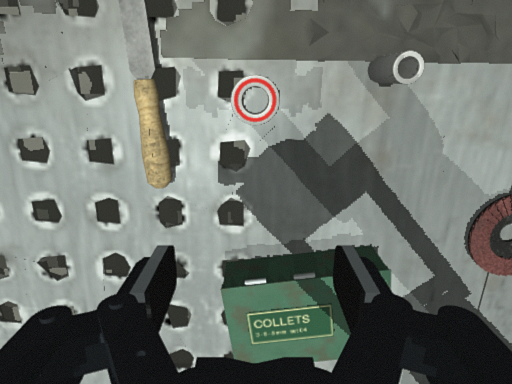

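The red-seal bearing is at (255,100), the spacer top at (408,67), and the collet box and file are clear of both.

Run:
```python
from h import *
im=cv2.imread('pics/w10.png'); h=cv2.cvtColor(im,40); m=((h[...,0]<8)|(h[...,0]>172))&(h[...,1]>90); 
M=np.zeros_like(m); M[70:130,225:285]=m[70:130,225:285]
(c,a,_)=cv2.minAreaRect(np.argwhere(M)[:,::-1].astype(np.float32)); print(c,a,back('wrist',c,14),'spacer',back('wrist',(408,67),62))
b=back('wrist',c,14); print(tomove((b[0],b[1],1.5)))
```

```text
(254.50003051757812, 99.50000762939453) (42.42640686035156, 42.42640686035156) [430.77569535 401.96459988  14.        ] spacer [461.16277365 279.65608283  62.        ]
[ 6.05  0.05 20.04]
```

Call:
carry_out([
  [0.85,[4,0.05,5],0],
  [0.85,[6,0.05,11],0],
  [0.85,[6,0.05,17],0],
  [0.85,[6,0.05,19.8],0],
  [0.85,[6,0.05,19.8],0],
  [0.3,[6,0.05,19.8],0],
  [0.3,[6,0.05,19.8],0],
  [0.3,[6,0.05,19.8],0],
  [0.3,[6,0.05,19.8],0],
  [0.3,[6,0.05,19.8],0],
  [0.3,[6,0.05,15],0],
  [0.3,[6,0.05,9.8],0],
  [0.3,[6,0.05,9.8],0],
  [0.3,[6,0.05,9.8],0],
  [0.3,[6,0.05,9.8],0],
])

```text
clock: 19.45
ee_pos: [428.5, 402.0, 101.8]
ee_rot: [1.0, 0.01, -0.001, 0.001]
wrist_force: [-0.6, -0.5, -0.4]
finger_gap: 44.3
grasp_force: 41.6
```

Run:
```python
from h import *
s=manip.sense();print(s['ee_pos'],s['grasp_force'],s['finger_gap'])
p=manip.camera_params('wrist');im=manip.read_camera('wrist'); h=cv2.cvtColor(im,cv2.COLOR_RGB2HSV); m=((h[...,0]<8)|(h[...,0]>172))&(h[...,1]>90)
M=np.zeros_like(m); M[200:330,195:315]=m[200:330,195:315]; q=np.argwhere(M)[:,::-1]
print(len(q),q.min(0),q.max(0))
(c,a,_)=cv2.fitEllipse(cv2.convexHull(q.astype(np.int32)));print(c,a,back('wrist',c,s['ee_pos'][2]+12.5,p))
print(tomove((510.0,36.2,101)))
```

```text
[428.542614   401.96029211 101.80324648] 41.61050885411896 44.32515343764803
1860 [211 224] [298 300]
(254.51573181152344, 262.292236328125) (77.1280746459961, 87.8492202758789) [431.13773182 401.61771213 114.30324648]
[ 7.44 36.72  0.11]
```

Call:
carry_out([
  [0.3,[1.5,6,-1],0],
  [0.3,[3,12,-1],0],
  [0.3,[4.5,18,-1],0],
  [0.3,[6,24,-1],0],
  [0.3,[7,30,-1],0],
  [0.3,[7.5,36.7,0],0],
  [0.3,[7.5,36.7,0],0],
  [0.3,[7.5,36.7,0],0],
  [0.3,[7.5,36.7,0],0],
  [0.3,[7.5,36.7,0],0],
])

```text
clock: 20.75
ee_pos: [511.6, 38.5, 103.3]
ee_rot: [1.0, 0.011, 0.0, -0.0]
wrist_force: [-0.4, 0.3, -0.2]
finger_gap: 44.3
grasp_force: 41.7
```

Run:
```python
from h import *
s=manip.sense();print(s['ee_pos'],s['grasp_force']);print(tomove((510.7,36.2,31.5)))
```

```text
[511.56799187  38.54735269 103.30890812] 41.73014342357419
[-0.09  0.23  7.18]
```

Call:
carry_out([
  [0.3,[-0.1,0,3],0],
  [0.3,[-0.1,0,4],0],
  [0.3,[-0.1,0,4],0],
  [0.3,[-0.1,0,4],0],
])

```text
clock: 21.25
ee_pos: [511.3, 37.4, 64.2]
ee_rot: [1.0, 0.01, 0.001, 0.0]
wrist_force: [0.6, -0.1, -1.4]
finger_gap: 44.4
grasp_force: 41.7
```

Run:
```python
from h import *
for i in range(3):
    s=manip.sense();p=manip.camera_params('wrist');print(s['ee_pos'],tomove((510.7,36.2,31.5)));im=manip.read_camera('wrist')
```

```text
[511.30436498  37.37065568  64.23338401] [-0.07  0.12  3.27]
[511.4829781   37.27743009  64.43136026] [-0.09  0.11  3.29]
[511.48107101  37.20518432  64.40065331] [-0.09  0.1   3.29]
```

Call:
carry_out([
  [0.3,[0,0,1.5],0],
  [0.3,[0,0,2.3],0],
  [0.3,[0,0,2.7],0],
  [0.3,[0,0,2.7],0],
  [0.3,[0,0,2.7],0],
  [0.3,[0,0,2.7],0],
])

```text
clock: 22.15
ee_pos: [510.7, 37.1, 36.3]
ee_rot: [1.0, 0.01, 0.0, 0.0]
wrist_force: [0.4, 0.6, -1.7]
finger_gap: 44.3
grasp_force: 41.7
```

Run:
```python
from h import *
s=manip.sense();print(s['ee_pos'],s['wrist_force'],tomove((510.7,36.4,31)))
```

```text
[510.69620342  37.14526052  36.28940544] [ 0.44985228  0.6274546  -1.65494256] [-0.    0.07  0.53]
```

Call:
carry_out([
  [0.3,[0,0.05,0.3],0],
  [0.3,[0,0.05,0.5],0],
  [0.3,[0,0.05,0.5],0],
  [0.3,[0,0.05,0.5],0],
  [0.8,[0,0.05,0.5],0],
  [0.8,[0,0.05,0.5],0],
  [0.8,[0,0.05,0.5],0],
  [0.8,[0,0.05,-3],0],
  [0.8,[0,0.05,-8],0],
  [0.8,[-6,0.05,-13],0],
  [0.8,[-8,0.05,-17.5],0],
  [0.8,[-8,0.05,-17.5],0],
  [0.8,[-8,0.05,-17.5],0],
])

```text
clock: 23.78
ee_pos: [430.8, 35.1, 211.3]
ee_rot: [1.0, 0.01, 0.0, 0.0]
wrist_force: [0.4, 0.7, 0.1]
finger_gap: 68.3
grasp_force: 0.0
```

Run:
```python
from h import *
p,im=look('bearing_2_mid',43); cv2.imwrite('pics/w11.png',im[:,:,::-1])
h=cv2.cvtColor(im,cv2.COLOR_RGB2HSV); m=((h[...,0]<8)|(h[...,0]>172))&(h[...,1]>90); M=np.zeros_like(m); M[30:130,200:310]=m[30:130,200:310]
q=np.argwhere(M)[:,::-1];c=cv2.fitEllipse(cv2.convexHull(q.astype(np.int32)));print(c,back('wrist',c[0],43,p))
k=m*1; g=cv2.cvtColor(im,7); P=(g<60).astype(np.uint8);P[140:]=0;n,l,st,ce=cv2.connectedComponentsWithStats(P);print(st[st[:,4]>200])
print(tomove((380,279.5,210)))
```

```text
23.775 [430.8  35.1 211.3] yaw [1.    0.019] [0.4 0.7 0.1] 68.26977604434168
0.97 [238.9, 75.3] circle ((509.9565124511719, 36.748069763183594), 23.993173599243164) rect ((510.2532653808594, 36.62289047241211), (46.556427001953125, 46.49773025512695), 1.1325280666351318)
((254.07098388671875, 79.34272766113281), (45.447853088378906, 47.847679138183594), 176.68418884277344) [510.1162657   36.56623758  43.        ]
[[     0      0    512    384 190967]
 [   147      7     33     56    595]
 [   315     43     45     68    578]
 [   410     45     61     64   3022]
 [   224     46     61     63    663]
 [   241     66     27     29    598]]
[-4.540e+00 -2.453e+01 -1.000e-02]
```

Upper bearing at (510.1, 36.6), lower at (509, 36.5), so the stack is centred. Spacer next.

Call:
carry_out([
  [0.8,[-1.5,-6,0],0],
  [0.8,[-3,-12,0],0],
  [0.8,[-4.5,-18,0],0],
  [0.8,[-4.5,-24.5,0],0],
  [0.8,[-4.5,-24.5,0],0],
  [0.8,[-4.5,-24.5,0],0],
  [0.8,[-4.5,-24.5,0],0],
])

```text
clock: 24.75
ee_pos: [381.0, 277.9, 210.5]
ee_rot: [1.0, 0.009, -0.001, 0.001]
wrist_force: [0.5, 0.4, -0.3]
finger_gap: 68.3
grasp_force: 0.0
```

Run:
```python
from h import *
p,im=look('spacer_mid',62); cv2.imwrite('pics/w12.png',im[:,:,::-1])
print(tomove((462,279.5,18)))
```

```text
24.75 [381.  277.9 210.5] yaw [1.    0.018] [ 0.5  0.4 -0.3] 68.2682613221183
0.92 [246.5, 78.7] circle ((460.1561584472656, 279.46649169921875), 12.817673683166504) rect ((459.82440185546875, 279.53314208984375), (24.59212303161621, 24.2562255859375), 1.0469740629196167)
[ 8.08 -0.02 19.31]
```

Call:
carry_out([
  [0.8,[4,0,4],0],
  [0.8,[7.9,0,8],0],
  [0.8,[7.9,0,14],0],
  [0.8,[7.9,0,18.5],0],
  [0.8,[7.9,0,19.3],0],
  [0.1,[7.9,0,19.3],0],
  [0.1,[7.9,0,19.3],0],
  [0.1,[7.9,0,19.3],0],
  [0.1,[7.9,0,19.3],0],
  [0.1,[7.9,0,19.3],0],
  [0.1,[7.9,0,19.3],0],
  [0.1,[7.9,0,15],0],
  [0.1,[7.9,0,9],0],
  [0.1,[7.9,0,8],0],
  [0.1,[7.9,0,8],0],
  [0.1,[7.9,0,8],0],
])

```text
clock: 26.85
ee_pos: [458.8, 280.2, 129.6]
ee_rot: [1.0, 0.01, -0.001, 0.001]
wrist_force: [0.2, 0.1, -1.5]
finger_gap: 24.1
grasp_force: 39.5
```

Run:
```python
from h import *
p,im=look('spacer_mid',175)
print(tomove((514.8,-143.6,131)))
```

```text
26.85 [458.8 280.2 129.6] yaw [1.   0.02] [ 0.2  0.1 -1.5] 24.148684810263724
0.61 [251.8, 279.9] circle ((473.9513854980469, 279.9904479980469), 24.191091537475586) rect ((473.9909362792969, 279.4656066894531), (22.915674209594727, 48.26877975463867), 89.42540740966797)
[ 4.79 42.47 -0.13]
```

Call:
carry_out([
  [0.1,[0.7,6,0],0],
  [0.1,[1.4,12,0],0],
  [0.1,[2.1,18,0],0],
  [0.1,[2.8,24,0],0],
  [0.1,[3.5,30,0],0],
  [0.1,[4.2,36,0],0],
  [0.1,[4.8,42.5,0],0],
  [0.1,[4.8,42.5,0],0],
  [0.1,[4.8,42.5,0],0],
  [0.1,[4.8,42.5,6],0],
  [0.1,[4.8,42.5,8],0],
  [0.1,[4.8,42.5,8],0],
  [0.1,[4.8,42.5,8],0],
  [0.1,[4.8,42.5,8],0],
])

```text
clock: 28.7
ee_pos: [517.5, -143.3, 53.1]
ee_rot: [1.0, 0.01, 0.001, 0.001]
wrist_force: [0.3, -0.1, -1.3]
finger_gap: 23.6
grasp_force: 39.8
```

Run:
```python
from h import *
s=manip.sense();print(s['ee_pos'],s['wrist_force'],tomove((514.8,-143.6,33)))
```

```text
[ 517.51932964 -143.27220495   53.09742903] [ 0.32888673 -0.10835323 -1.25478707] [-0.28  0.03  2.01]
```

Call:
carry_out([
  [0.1,[-0.2,0,1],0],
  [0.1,[-0.2,0,1.6],0],
  [0.1,[-0.2,0,1.6],0],
  [0.1,[-0.2,0,1.6],0],
])

```text
clock: 29.2
ee_pos: [514.6, -143.6, 36.0]
ee_rot: [1.0, 0.01, 0.0, 0.0]
wrist_force: [-2.1, -0.9, 8.5]
finger_gap: 23.8
grasp_force: 40.7
```

Run:
```python
from h import *
s=manip.sense();print(s['ee_pos'],s['wrist_force'],tomove((514.8,-143.6,33)))
```

```text
[ 514.63810489 -143.57675675   36.0419392 ] [-2.11263505 -0.94362313  8.54776834] [0.02 0.   0.3 ]
```

Contact with the plate (8.5 N). Releasing.

Call:
carry_out([
  [0.1,[0,0,0],0],
  [0.7,[0,0,0],0],
  [0.7,[0,0,0],0],
  [0.7,[0,0,0],0],
  [0.7,[0,0,-5],0],
  [0.7,[0,0,-10],0],
  [0.7,[-5,0,-15],0],
  [0.7,[-8.3,0,-17.5],0],
  [0.7,[-8.3,0,-17.5],0],
  [0.7,[-8.3,0,-17.5],0],
])

```text
clock: 30.45
ee_pos: [431.4, -144.9, 209.8]
ee_rot: [1.0, 0.01, 0.0, -0.0]
wrist_force: [-0.1, -0.4, 0.1]
finger_gap: 59.8
grasp_force: 0.0
```

Run:
```python
from h import *
p,im=look('spacer_mid',77); cv2.imwrite('pics/w13.png',im[:,:,::-1])
look('grease_tin_mid',69)
p,im=look('drift_mid',12)
```

```text
30.45 [ 431.4 -144.9  209.8] yaw [1.    0.019] [-0.1 -0.4  0.1] 59.84612003390373
0.79 [259.9, 70.7] circle ((513.3735961914062, -144.46995544433594), 13.112825393676758) rect ((513.0975952148438, -144.8953857421875), (23.876689910888672, 25.22669792175293), 1.1167714595794678)
30.55 [ 431.1 -144.6  208.8] yaw [1.   0.02] [ 0.6 -0.5  0.6] 59.939448058349015
0.88 [5.0, 136.2] circle ((460.42242431640625, 71.89106750488281), 14.282344818115234) rect ((459.3340759277344, 66.98567962646484), (11.68214225769043, 28.517786026000977), 77.49032592773438)
0.61 [148.4, 73.2] circle ((511.33447265625, -58.607845306396484), 30.310909271240234) rect ((511.96893310546875, -58.763004302978516), (60.10472869873047, 50.91227722167969), 83.40673065185547)
30.65 [ 431.  -144.6  208.7] yaw [1.   0.02] [-0.4 -0.1  0.2] 59.673331438844116
0.96 [377.2, 137.9] circle ((452.0111083984375, -271.7244873046875), 104.92394256591797) rect ((451.2158203125, -266.9897155761719), (209.83651733398438, 25.52645492553711), 9.534687995910645)
```

Spacer stands at (513.4,-144.5). Two drift views from opposite sides average to centre (452,-269), axis at 7.7°, head towards the robot.

Call:
carry_out([
  [0.7,[0.8,6,2],-3.5],
  [0.7,[1.8,12.5,6],-6.7],
  [0.7,[1.8,12.5,12],-6.7],
  [0.7,[1.8,12.5,16],-6.7],
  [0.7,[1.8,12.5,16],-6.7],
  [0.7,[1.8,12.5,16],-6.7],
  [0.7,[1.8,12.5,16],-6.7],
  [0.7,[1.8,12.5,16],-6.7],
])

```text
clock: 31.75
ee_pos: [453.0, -270.3, 52.5]
ee_rot: [0.998, 0.068, 0.001, 0.001]
wrist_force: [-0.5, 0.8, 0.2]
finger_gap: 59.6
grasp_force: 0.0
```

Run:
```python
from h import *
s=manip.sense();r=R.from_quat(s['ee_rot']).as_matrix();print(s['ee_pos'],np.degrees(np.arctan2(r[1,0],r[0,0])),tomove((452,-269.2,4)))
```

```text
[ 453.01215911 -270.28932733   52.53613097] 7.841070727066948 [-0.1  -0.13  4.85]
```

Call:
carry_out([
  [0.7,[-0.1,-0.1,3],0],
  [0.7,[-0.1,-0.1,4.5],0],
  [0.7,[-0.1,-0.1,4.6],0],
  [0.7,[-0.1,-0.1,4.6],0],
  [0.05,[-0.1,-0.1,4.6],0],
  [0.05,[-0.1,-0.1,4.6],0],
  [0.05,[-0.1,-0.1,4.6],0],
  [0.05,[-0.1,-0.1,4.6],0],
  [0.05,[-0.1,-0.1,4.6],0],
  [0.05,[-0.1,-0.1,4.6],0],
], newtons=60)

```text
clock: 33.0
ee_pos: [451.1, -269.1, 5.3]
ee_rot: [0.998, 0.068, 0.001, 0.0]
wrist_force: [-0.5, 0.0, 6.0]
finger_gap: 23.3
grasp_force: 60.9
```

Call:
carry_out([
  [0.05,[0,0,-3],0],
  [0.05,[0,0,-8],0],
  [0.05,[0,0,-11],0],
  [0.05,[0,0,-11],0],
  [0.05,[0,0,-11],0],
  [0.05,[0,0,-11],0],
])

```text
clock: 33.75
ee_pos: [449.2, -267.7, 111.9]
ee_rot: [0.998, 0.068, -0.002, -0.001]
wrist_force: [0.0, 0.5, -2.8]
finger_gap: 24.0
grasp_force: 59.9
```

Run:
```python
from h import *
s=manip.sense();r=R.from_quat(s['ee_rot']).as_matrix();print(s['ee_pos'],np.degrees(np.arctan2(r[1,0],r[0,0])),s['torque'],tomove((428.2,-55.3,120)))
p,im=look('drift_mid',s['ee_pos'][2]+8)
cv2.imwrite('pics/w14.png',im[:,:,::-1])
```

```text
[ 449.16899956 -267.7352081   111.90159939] 7.8198019320257925 [-0.00585843 -0.04992735  0.01434076] [  0.81 -21.33  -0.75]
33.75 [ 449.2 -267.7  111.9] yaw [0.991 0.136] [ 0.   0.5 -2.8] 23.97853683422417
0.6 [252.2, 190.3] circle ((472.020751953125, -263.2121276855469), 83.13400268554688) rect ((472.2666931152344, -264.84197998046875), (166.21484375, 18.07352066040039), 7.929686546325684)
```

Call:
carry_out([
  [0.05,[0.1,-3,0],-10.5],
  [0.05,[0.2,-6,0],-21],
  [0.05,[0.3,-9,0],-31.5],
  [0.05,[0.4,-12,0],-42],
  [0.05,[0.5,-15,0],-52.5],
  [0.05,[0.6,-18,0],-63],
  [0.05,[0.8,-20,0],-73.5],
  [0.05,[0.8,-21.3,0],-83.2],
  [0.05,[0.8,-21.3,0],-83.2],
  [0.05,[0.8,-21.3,0],-83.2],
  [0.05,[0.8,-21.3,4],-83.2],
  [0.05,[0.8,-21.3,6],-83.2],
  [0.05,[0.8,-21.3,6],-83.2],
  [0.05,[0.8,-21.3,6],-83.2],
  [0.05,[0.8,-21.3,6],-83.2],
])

```text
clock: 35.72
ee_pos: [430.6, -57.0, 55.6]
ee_rot: [0.701, 0.713, 0.001, 0.001]
wrist_force: [0.4, 0.5, -3.4]
finger_gap: 23.9
grasp_force: 59.8
```

Run:
```python
from h import *
s=manip.sense();r=R.from_quat(s['ee_rot']).as_matrix();print(s['ee_pos'],np.degrees(np.arctan2(r[1,0],r[0,0])),tomove((428.2,-55.3,20.5)))
p,im=look('drift_mid',s['ee_pos'][2]+8)
cv2.imwrite('pics/w15.png',im[:,:,::-1])
for c in ['scene','side']:
    manip.read_camera(c)
    for d in manip.outline_of(c,'drift_mid')[:1]:
        q=np.argwhere(d['pixels'])[:,::-1]; w=np.array([back(c,x,s['ee_pos'][2]+7)[:2] for x in q],np.float32); print(c,d['score'],cv2.minAreaRect(w))
```

```text
[430.55312855 -57.02387271  55.64635842] 90.97238507671067 [ 0.18 -0.24  3.51]
35.725 [430.6 -57.   55.6] yaw [-0.017  1.   ] [ 0.4  0.5 -3.4] 23.937541138853863
0.96 [252.8, 191.4] circle ((430.44622802734375, -34.12596130371094), 83.0623550415039) rect ((430.10833740234375, -34.13275146484375), (18.098722457885742, 166.07061767578125), 1.1504782438278198)
0.55 [435.9, 50.5] circle ((483.091552734375, 32.60078048706055), 16.094024658203125) rect ((477.30718994140625, 31.849231719970703), (12.39466381072998, 32.179595947265625), 7.402820110321045)
scene 0.63 ((431.22015380859375, -15.849884033203125), (24.667089462280273, 96.35868835449219), 6.398534774780273)
side 0.61 ((428.4911804199219, -75.36518859863281), (162.93052673339844, 45.284706115722656), 89.56636047363281)
```

Call:
carry_out([
  [0.05,[0.1,-0.15,1.5],0],
  [0.05,[0.1,-0.15,2.6],0],
  [0.05,[0.1,-0.15,3.0],0],
  [0.05,[0.1,-0.15,3.0],0],
  [0.05,[0.1,-0.15,3.0],0],
  [0.05,[0.1,-0.15,3.0],0],
])

```text
clock: 36.78
ee_pos: [428.3, -55.7, 24.7]
ee_rot: [0.701, 0.713, 0.0, 0.0]
wrist_force: [-0.1, -0.1, -2.8]
finger_gap: 23.9
grasp_force: 60.0
```

Run:
```python
from h import *
s=manip.sense();r=R.from_quat(s['ee_rot']).as_matrix();print(s['ee_pos'],s['wrist_force'],np.degrees(np.arctan2(r[1,0],r[0,0])),tomove((428.2,-55.3,20.5)))
```

```text
[428.32936184 -55.72608582  24.73054913] [-0.08985559 -0.12648804 -2.83404237] 91.0179624812928 [ 0.04 -0.01  0.42]
```

Call:
carry_out([
  [0.05,[0.05,0,0.3],0],
  [0.05,[0.05,0,0.4],0],
  [0.05,[0.05,0,0.4],0],
  [0.05,[0.05,0,0.4],0],
  [0.05,[0.05,0,0.4],0],
])

```text
clock: 37.4
ee_pos: [427.9, -55.1, 20.3]
ee_rot: [0.701, 0.713, 0.0, 0.0]
wrist_force: [-0.1, -0.3, -1.8]
finger_gap: 23.5
grasp_force: 60.0
```

Run:
```python
from h import *
s=manip.sense();print(s['ee_pos'],s['wrist_force'],tomove((428.2,-55.3,20.5)))
```

```text
[427.91871319 -55.09703462  20.30023995] [-0.07314768 -0.33303872 -1.78231024] [-0.02  0.03 -0.02]
```

Call:
carry_out([
  [0.05,[0,0,0.05],0],
  [0.5,[0,0,0.05],0],
  [0.5,[0,0,0.05],0],
  [0.5,[0,0,0.05],0],
  [0.5,[0,0,-4],0],
  [0.5,[0,0,-10],0],
  [0.5,[0,0,-16],0],
  [0.5,[-4,3,-22],0],
  [0.5,[-8,4,-26],0],
  [0.5,[-8,4,-26],0],
  [0.5,[-8,4,-26],0],
  [0.5,[-8,4,-26],0],
])

```text
clock: 38.9
ee_pos: [468.4, -133.4, 278.3]
ee_rot: [0.701, 0.714, -0.0, -0.001]
wrist_force: [0.9, -0.1, 0.0]
finger_gap: 42.7
grasp_force: 0.0
```

Run:
```python
from h import *
p,im=look('drift_mid',27,'w16')
look('grease_tin_mid',69);look('bearing_1_mid',43);look('spacer_mid',77)
```

```text
38.9 [ 468.4 -133.4  278.3] yaw [-0.018  1.   ] [ 0.9 -0.1  0. ] 42.655982140178054
0.61 [220.8, 84.1] circle ((428.10943603515625, -66.74736022949219), 91.06591796875) rect ((428.83013916015625, -66.75442504882812), (181.9225311279297, 24.367839813232422), 89.85874938964844)
0.37 [297.0, 5.9] circle ((510.79608154296875, 25.128936767578125), 20.039592742919922) rect ((510.8893737792969, 19.928874969482422), (40.068058013916016, 11.3377103805542), 1.0281484127044678)
39.0 [ 468.5 -133.3  278.6] yaw [-0.019  1.   ] [ 0.5  0.4 -0.7] 42.854099058821845
0.77 [299.3, 79.8] circle ((511.5549621582031, -53.66664505004883), 26.770160675048828) rect ((511.9936828613281, -53.3805046081543), (51.95441436767578, 51.3170166015625), 46.8170280456543)
39.1 [ 468.8 -133.6  279.2] yaw [-0.019  1.   ] [-0.3 -1.   0.6] 42.66884865325393
0.74 [205.7, 335.1] circle ((401.20904541015625, -395.156494140625), 25.68535804748535) rect ((406.29595947265625, -396.617431640625), (51.18327713012695, 26.522802352905273), 73.97588348388672)
0.68 [303.6, 341.8] circle ((549.7197265625, -405.0572509765625), 23.014265060424805) rect ((546.1530151367188, -405.0020446777344), (45.63665008544922, 18.980289459228516), 89.09709930419922)
0.51 [290.6, 14.3] circle ((503.2921142578125, 10.717296600341797), 6.340076446533203) rect ((503.2214660644531, 10.27287769317627), (2.157799243927002, 12.668435096740723), 80.96265411376953)
39.2 [ 469.1 -133.8  279.8] yaw [-0.018  1.   ] [-0.8 -0.2  0.3] 43.02481107717951
0.71 [290.9, 160.3] circle ((510.545654296875, -138.40907287597656), 19.256813049316406) rect ((510.2269287109375, -138.656005859375), (24.29489517211914, 38.185333251953125), 28.27600860595703)
```

View pics/w16.png

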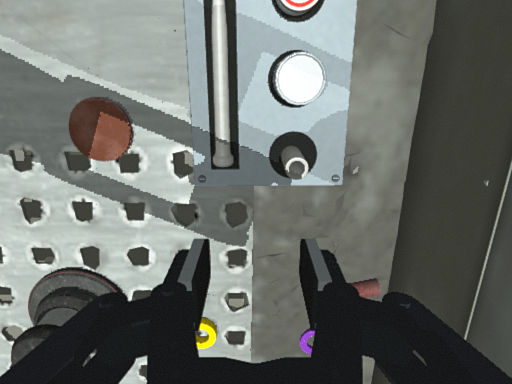

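The drift lies on the long pad, head at (223,163), with end margins as expected. The tin (298,78) is on the middle pad, the spacer (294,158) stands on the right pad, and the red-topped bearing stack (298,3) is on the left. Handing in.

```bash
python3 -c "
from rig import manip
print(manip.job_done())"
```

```text
the job is handed in; nothing more can be done
None
```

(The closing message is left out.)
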